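# Roll a refrigerant tank into the vee cradle and clamp it

## Task

Roll the grey tank along the two rails, over the little brass ridges and gently into the vees, without shoving it hard, and let it come to rest centred there by itself while the clamp is still up and clear of it. Then swing the red clamp arm down by its handle and press until the rubber pad grips the tank firmly (press to about 15 N on the tank; never as much as 35 N), and let go so that the clamp stays on by itself. Leave the other things on the bench where they are.

Things in the scene. Friction and masses are not known exactly. Their poses are not given: they have to be found in the camera images.
- cradle: Blue steel cradle fixed to the bench, base plate 340 x 160 mm. Origin on the bench under the centre of the vees; x is the rolling direction, y runs along the vees, z up. Two steel rails 20 mm wide at y = -55 and +55 mm run from x = -205 to -30 mm, tops at z = 32 mm, with 10 mm high back stops at x = -201 mm. The blue clamp post, 36 x 48 mm, 136 mm high, stands at x = 87 mm.
- ridge (a point): Middle of the two brass ridges, at cradle x = -36, y = 0, z = 35 mm (their top). One ridge lies across each rail and stands 3 mm above it, just before the vees.
- vee (a point): Bottom of the vees, at cradle x = 0, y = 0, z = 11 mm. There is a 20 mm wide aluminium vee at y = -55 and one at +55 mm; faces slope 35 degrees from level; near lip at x = -30, z = 32 mm, far lip at x = 42, z = 40 mm. A seated tank's axis lies at cradle x = 0, z = 66 mm.
- tank: Grey steel cylinder, 90 mm diameter, 180 mm long, 0.5 to 1 kg, too fat to grip. Origin at its centre, y along its axis. Starts across the rails, axis at cradle z = 77 mm, x = -135 to -95 mm, up to 0.12 rad askew and 12 mm off the middle. Rolls freely; its gloss paint is slippery (friction about 0.25). 3 to 8 N at axis height takes it over the ridges; then it drops 14 mm into the vees and rocks to rest.
- clamp: Red clamp arm on the post; a 22 x 16 mm bar lies 25 mm above the hinge in the arm's frame. Origin on the hinge; y is the hinge axis (as the cradle's y); its x is parallel to the cradle's x when the arm is level (angle 0). Opening turns it about +y: the handle, on the -x side, rises and swings back to +x. Angle -0.4 to 1.75 rad, at the start 1.25 to 1.55 (nearly upright, clear of the tank).
- clamp_hinge (a point): Point on the hinge axis, at cradle x = 85, y = 0, z = 120 mm. The hinge is stiff (friction 1.2 N m: 6 to 8 N at the handle while it moves, about 3 N when the hand pauses) and stays where left, holding up to 13 N on the pad. Pushing the handle square to the arm against the tank, in small steps and read at each pause: 9 N gives about 12 N on the tank, 13 N about 22 N, 18 N about 30 N.
- pad_mount (a point): Point in the arm at arm x = -85, z = 0 mm (hinge level). Here a hand-set screw carries a rubber pad 30 x 40 mm on a 5 N/mm spring (10 mm of give). The screw's setting is not measured: the pad's underside is 0 to 16 mm below this point, so the pad meets the seated tank at an arm angle anywhere from -0.11 to +0.09 rad, to be found by feel.
- clamp_handle (a point): Centre of the clamp's black handle bar: 16 mm diameter, 80 mm long, parallel to the hinge axis, at arm x = -160, z = +25 mm. It can be pushed by closed fingers from behind and above, or pinched.
- junction_box: Bystander: grey electrical box with a metal cover, 74 x 74 x 47 mm, loose on the bench. Origin at its underside.
- tape_roll: Bystander: black tape roll, 68 mm across, 20 mm high, lying flat. Origin at its underside.
- jar: Bystander: orange jar, 56 mm diameter, 75 mm high. Origin at its underside.
- screwdriver: Bystander: yellow-handled screwdriver lying on the bench.
Things that resemble listed ones, but are neither listed nor needed, are in the scene too. Several things have the shape of the tank; the one meant has the colours described above.

How it is judged:
By the outcome, as a careful person would: the job done as asked, in the order asked, and still so for the second after the job is handed in, with the robot touching nothing.
It also fails if it takes over 69 s, if anything falls off the work surface, if the arm or the gripper's body presses on something with over 40 N, if the wrist force passes 120 N, or if a joint passes its speed limit or range.

## Robot

A 6-joint arm with a two-finger parallel gripper is mounted at the origin on the work surface. World frame = base frame: x ahead of the robot, y to its left, z up, the work surface at z = 0. Lengths are in m, angles in rad, forces in N, time in s.
With the tool pointing down it reaches from about 0.325 to 0.875 m from the base axis. Payload 4.4 kg.
Tool frame: the origin (TCP) lies midway between the tips of the shut fingers; the grasp point (between the pads) lies behind it (bot.grip_point_offset is the z of the grasp point in the tool frame, in m); z points along the fingers, y is the line along which they close (so a half turn about z gives the same grasp; the last joint's range is limited). The gripper opens to 85 mm and grips with 20 to 120 N. Pads are 22 mm wide; open, the fingers measure 114 mm over their backs; the gripper's body (76 mm by 85 mm) begins 54 mm behind the grasp point. The pads swing forward as they close: fully open they stand 13 mm farther back than shut.
Start: joints at [-1.377, 0.207, 1.542, -0, 1.393, -0.15], TCP at [0.194, -0.541, 0.198] pointing down, gripper open.
Joint ranges: [-2.73, 2.73], [-0.86, 2.22], [0.23, 2.46], [-1.11, 4.25], [0.08, 2.63], [-2.82, 2.82]. Speed limits (rad/s): [2.79, 2.79, 3.14, 3.14, 3.14, 3.14].

## Interface

Orientations are given as a unit quaternion [x, y, z, w].
In Python, from station import bot, viewer gives the robot as it stands. The module is installed in compiled form; this text tells all that it offers.
- The arm moves only by the shell command python3 -m crank 'ROWS' [FORCE]. ROWS is a JSON object of lists of equal length, an entry for each row: "grip": the finger opening in mm, from 0 to 85.4; "dp": the shift along the world's x, y, z in mm, a list of three; "rot": the turn, a rotation vector about the world's x, y, z in degrees, a list of three. A call has 1 to 8 rows; each row shifts and turns the commanded pose from where the row before left it; what a row does not reach is not made up. A row lasts 1/8 s, in which the tool goes at most 62.5 mm and 10.7 degrees, less where a joint would pass 70% of its speed; a pose out of reach is approached as far as the arm can. A call is refused whole if a number of a shift passes 62.5 or a number of a turn 10.7, either way. A call with a gripper value outside its range is refused whole. The fingers move at their own pace and stop on an object; FORCE is the grip in N (left out, the last holds). Time passes only in rows, so rows that do not move let the fingers close. It gives the time, the measured TCP pose, the force, the opening and the grip force at its end, in the units of the state.
- bot.read_state(): the state, without advancing time (a new reading comes with each control period).
- viewer.get_image(name): name is "scene" or "top" or "wrist"; returns a dict with "image" (480x640x3 uint8, red, green, blue), "fx", "fy", "cx", "cy" (pixels), "dist" ([k1, k2, p1, p2, k3] as OpenCV has them; the pictures are not rectified), "position" and "orientation" of the camera in the world. Camera axes: x right, y down, z forward; pixel columns grow to the right and rows downward; lengths in m; the calibration is good to about 2 mm. A picture is of the moment at which its call begins. There is no depth.
- bot.sign_off(): hands the job in; it is judged then, once.
The state is a dict: "time_s": time; "qpos": joint angles; "joint_velocities": joint speeds; "joint_efforts": joint torques, N m; "tool_pos": TCP position; "ee_rot": TCP orientation; "ft_force": force on the tool from outside, world axes, zero at the start; "torque": the same for the moment, N m; "opening": opening from 0.0 (shut) to 1.0 (fully open); "gripper_force": force on a finger pad.
Only numpy, scipy, OpenCV 4.12 (cv2) and the standard library are available. Lean on these libraries where they do the work, as an engineer would, in place of code of your own. Each camera call takes 0.05 s, during which the arm holds its last target. There are 200 camera calls.

## Working session

There is one attempt and no reset: what is moved stays moved. The work goes in short steps, Python scripts to look and compute and a shell command to move; the robot and the scene stay as the last step left them, time stands still between calls to the robot, and variables do not carry over. Pictures are saved under pics/ and viewed, at most 11 in all, crops included, and the job is handed in when it is done.

```bash
mkdir -p pics; cat > h.py <<'E'
import numpy as np, cv2
from scipy.spatial.transform import Rotation as R
from station import bot, viewer
def shot(name,fn):
    d=viewer.get_image(name); cv2.imwrite(f'pics/{fn}.png',cv2.cvtColor(d['image'],cv2.COLOR_RGB2BGR))
    np.save(f'pics/{fn}.npy',d,allow_pickle=True); return d
def load(fn): return np.load(f'pics/{fn}.npy',allow_pickle=True).item()
def K(d): return np.array([[d['fx'],0,d['cx']],[0,d['fy'],d['cy']],[0,0,1.]])
def ray(d,uv):
    p=cv2.undistortPoints(np.array(uv,float).reshape(-1,1,2),K(d),np.array(d['dist'],float)).reshape(-1,2)
    v=np.c_[p,np.ones(len(p))]@R.from_quat(d['orientation']).as_matrix().T
    return np.array(d['position']),v
def onz(d,uv,z):
    o,v=ray(d,uv); return o+v*((z-o[2])/v[:,2])[:,None]
def proj(d,P):
    Rm=R.from_quat(d['orientation']).as_matrix(); c=(np.array(P,float).reshape(-1,3)-d['position'])@Rm
    return cv2.projectPoints(c,np.zeros(3),np.zeros(3),K(d),np.array(d['dist'],float))[0].reshape(-1,2)
def tri(d1,u1,d2,u2):
    o1,v1=ray(d1,u1);o2,v2=ray(d2,u2);out=[]
    for a,b in zip(v1,v2):
        s=np.linalg.lstsq(np.c_[a,-b],o2-o1,rcond=None)[0]; p,q=o1+s[0]*a,o2+s[1]*b
        out.append(np.r_[(p+q)/2,np.linalg.norm(p-q)])
    return np.array(out)
E
python3 - <<'E'
from h import *
for n in('scene','top'):
    d=shot(n,n+'0'); print(n,d['fx'],d['position'],d['orientation'])
s=bot.read_state();print(s,bot.grip_point_offset)
E
```

```text
scene 468.2953689755492 [ 1.23181228 -0.14976311  0.76053133] [ 0.70171776  0.59021171 -0.26069244 -0.30212874]
top 542.1309091347563 [ 0.50224518 -0.0452321   1.03625103] [ 0.70838081 -0.70527892  0.02501287 -0.01235433]
{'time_s': 0.1, 'qpos': array([-1.37748558e+00,  2.07354888e-01,  1.54283112e+00,  4.05008520e-07,
        1.39354218e+00, -1.50526932e-01]), 'joint_velocities': array([-0.00039397, -0.00254843, -0.00294316, -0.00102323,  0.00017911,
       -0.00012713]), 'joint_efforts': array([-3.80825959e-04, -3.84093511e+01, -2.92548198e+01, -1.84105038e-04,
        4.86230187e-03, -1.19240912e-05]), 'tool_pos': array([ 0.19365827, -0.54058351,  0.19662107]), 'ee_rot': array([ 9.85257763e-01,  1.71073082e-01, -2.26406107e-05, -1.06752827e-03]), 'ft_force': array([-0.03183993,  0.16074881, -0.20520626]), 'torque': array([ 0.00125838,  0.00099719, -0.01130522]), 'gripper_force': 0.0, 'opening': 1.0002471721946684} -0.0187
```

View pics/top0.png

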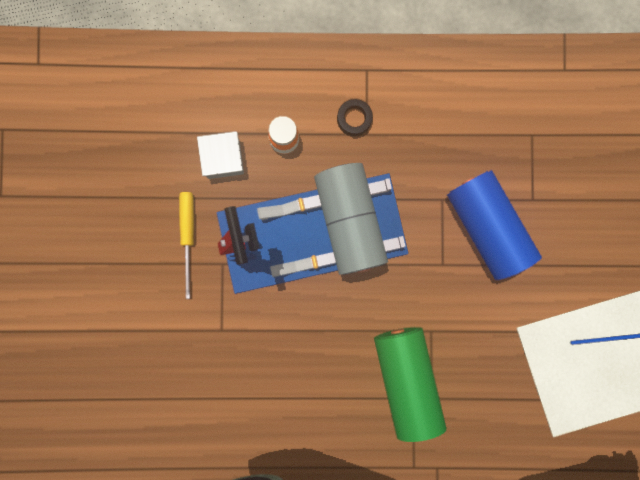

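View pics/scene0.png

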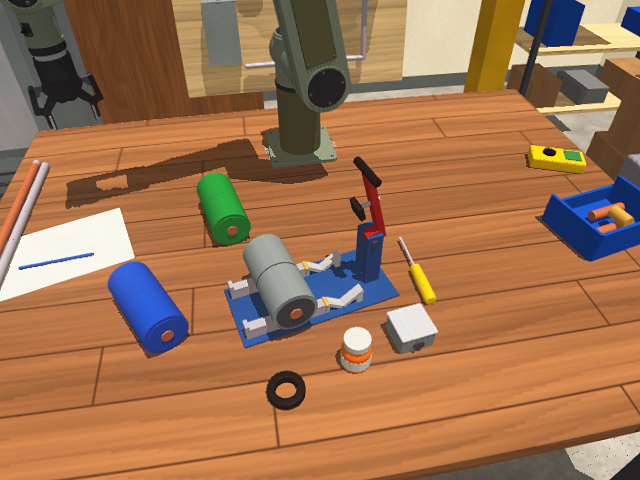

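The top view shows the grey tank at about (352,220) across the rails. The orange ridges are at about (302,204) and (315,262), the clamp is upright at about (235,240), and the cradle +x axis points left in the image. The scene view shows the black handle at the top, at (368,172).

```bash
python3 - <<'E'
from h import *
d=load('top0'); s=load('scene0')
hsv=cv2.cvtColor(d['image'],cv2.COLOR_RGB2HSV)
def blobs(m,amin):
    n,l,st,c=cv2.connectedComponentsWithStats(m.astype(np.uint8)); return [(c[i],st[i]) for i in range(1,n) if st[i,4]>=amin],l
# ridges
m=cv2.inRange(hsv,(14,120,150),(32,255,255)); m2=np.zeros_like(m); m2[185:285,290:330]=m[185:285,290:330]
b,_=blobs(m2>0,4); print('ridge px',[(x[0].round(1),x[1]) for x in b])
rp=onz(d,[x[0] for x in b],.0345); print(rp)
# plate
m=cv2.inRange(hsv,(105,120,60),(125,255,255)); m2=np.zeros_like(m); m2[160:310,200:420]=m[160:310,200:420]
pts=np.argwhere(m2>0)[:,::-1]; hull=cv2.convexHull(pts.astype(np.int32)); rect=cv2.minAreaRect(hull); bx=cv2.boxPoints(rect); print('plate',bx)
P=onz(d,bx,.006);print(P); print(np.linalg.norm(P-np.roll(P,1,0),axis=1))
# tank: grey
roi=np.zeros(hsv.shape[:2],np.uint8); roi[155:290,305:395]=1
m=cv2.inRange(hsv,(0,0,40),(180,70,175))*roi; m=cv2.morphologyEx(m,cv2.MORPH_OPEN,np.ones((15,15)))
c=max(cv2.findContours(m,0,2)[0],key=cv2.contourArea); bx=cv2.boxPoints(cv2.minAreaRect(c)); print('tank',bx)
for z in(.077,.122):print(onz(d,bx,z).round(4), onz(d,[bx.mean(0)],z))
im=cv2.cvtColor(s['image'],cv2.COLOR_RGB2BGR)[145:345,215:415]; cv2.imwrite('pics/c1.png',cv2.resize(im,None,fx=3,fy=3,interpolation=2)[:600])
E
```

```text
ridge px [(array([301. , 204.1]), array([299, 198,   5,  13,  42], dtype=int32)), (array([314.1, 261.5]), array([312, 256,   6,  12,  43], dtype=int32))]
[[ 0.63434301 -0.03994822  0.0345    ]
 [ 0.52787319 -0.06467242  0.0345    ]]
plate [[216.48103 212.60435]
 [388.68427 173.2436 ]
 [406.97443 253.26299]
 [234.77118 292.62372]]
[[ 0.62079324  0.12068478  0.006     ]
 [ 0.69860021 -0.20755828  0.006     ]
 [ 0.54517799 -0.24202615  0.006     ]
 [ 0.46933198  0.0843414   0.006     ]]
[0.15576057 0.33733875 0.15724633 0.33506476]
tank [[339.85712 165.01877]
 [362.5041  159.44983]
 [388.03375 263.27042]
 [365.38678 268.83936]]
[[ 0.6993 -0.1091  0.077 ]
 [ 0.7096 -0.1496  0.077 ]
 [ 0.5243 -0.1948  0.077 ]
 [ 0.5143 -0.1546  0.077 ]] [[ 0.61152029 -0.15217206  0.077     ]]
[[ 0.6901 -0.1061  0.122 ]
 [ 0.6999 -0.1447  0.122 ]
 [ 0.5233 -0.1878  0.122 ]
 [ 0.5137 -0.1495  0.122 ]] [[ 0.60639402 -0.14715533  0.122     ]]
```

View pics/c1.png

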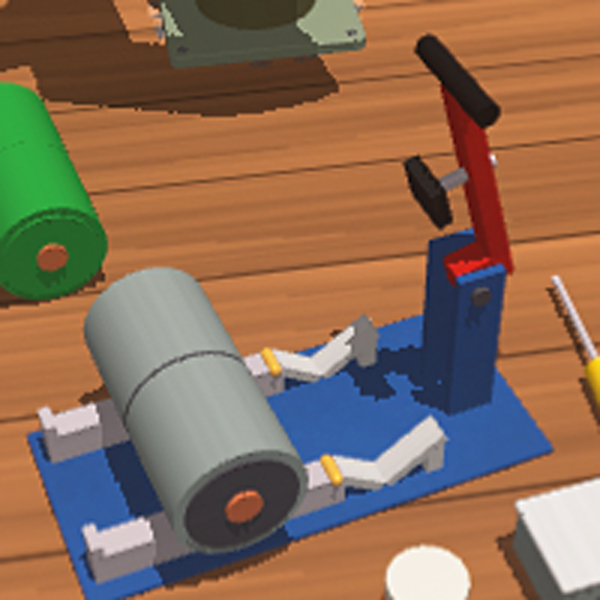

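The crop shows the tank resting on the rails against nothing, with the pad on its screw and the handle bar at the top of the red arm. I'll measure the tank and handle next.

```bash
cat >> h.py <<'E'
X=np.array([-.2285,.973,0]);X/=np.linalg.norm(X);Y=np.array([-X[1],X[0],0]);O=np.array([.5811,-.0523,0])+.036*X
def cr(P): P=np.atleast_2d(P)[:,:3]-O; return np.c_[P@X,P@Y,P[:,2]]
def wd(c): c=np.atleast_2d(c); return O+c[:,:1]*X+c[:,1:2]*Y+c[:,2:]*[0,0,1]
def tankmask(d,box):
    h=cv2.cvtColor(d['image'],cv2.COLOR_RGB2HSV); m=cv2.inRange(h,(50,8,50),(105,60,200)); r=np.zeros_like(m);x0,y0,x1,y1=box;r[y0:y1,x0:x1]=m[y0:y1,x0:x1]
    r=cv2.morphologyEx(cv2.morphologyEx(r,cv2.MORPH_CLOSE,np.ones((5,5))),cv2.MORPH_OPEN,np.ones((9,9)))
    return max(cv2.findContours(r,0,2)[0],key=cv2.contourArea)
def tank(d,box,z):
    bx=cv2.boxPoints(cv2.minAreaRect(tankmask(d,box))); C=cr(onz(d,bx,z)); return bx,C
E
python3 - <<'E'
from h import *
d=load('top0'); s=load('scene0')
bx,C=tank(d,(300,150,400,290),.077);print(bx.round(1),C.round(4),C.mean(0))
e=C[np.argsort(C[:,1])];a,b=e[:2].mean(0),e[2:].mean(0);print('skew',np.arctan2(-(b-a)[0],(b-a)[1]),np.linalg.norm(b-a))
# black handle
def black(d,box):
    h=cv2.cvtColor(d['image'],cv2.COLOR_RGB2HSV); m=(h[...,2]<60).astype(np.uint8);r=np.zeros_like(m);x0,y0,x1,y1=box;r[y0:y1,x0:x1]=m[y0:y1,x0:x1]
    c=max(cv2.findContours(r,0,2)[0],key=cv2.contourArea); return cv2.minAreaRect(c)
a=black(d,(215,195,250,270));b=black(s,(350,150,385,190));print(a,b)
t=tri(d,[a[0]],s,[b[0]]);c=cr(t)[0];print(t,c)
print('theta',np.arctan2(c[2]-.12,-(c[0]-.085))+np.arctan2(25,160)-0*1, 'r',np.hypot(c[2]-.12,c[0]-.085))
# plate corners check via known geometry
print(cr(onz(d,[[216.5,212.6],[388.7,173.2],[407,253.3],[234.8,292.6]],.006)).round(4))
print('start',cr([bot.read_state()['tool_pos']]))
print('behind tank world',wd([[C.mean(0)[0]-.045-.030,C.mean(0)[1]*0,.055]]))
E
```

```text
[[312.8 174.1]
 [361.1 161.3]
 [387.5 261.6]
 [339.2 274.4]] [[-0.0676 -0.097   0.077 ]
 [-0.1569 -0.1001  0.077 ]
 [-0.1616  0.0849  0.077 ]
 [-0.0729  0.0876  0.077 ]] [-0.1147484 -0.0061742  0.077    ]
skew 0.02694617991322512 0.18485249134084814
((241.39044189453125, 245.5252685546875), (34.178646087646484, 4.422237396240234), 77.00537872314453) ((366.720703125, 171.74827575683594), (36.29087829589844, 8.885866165161133), 48.36646270751953)
[[0.54527805 0.04879802 0.27123075 0.01276012]] [0.07061014 0.01176008 0.27123075]
theta 1.6309270081606968 r 0.15191381732028225
[[ 0.1233 -0.0782  0.006 ]
 [-0.2141 -0.079   0.006 ]
 [-0.2125  0.0784  0.006 ]
 [ 0.1225  0.0775  0.006 ]]
start [[-0.42277423  0.48881242  0.19662107]]
behind tank world [[ 0.61625012 -0.20197645  0.055     ]]
```

```bash
python3 -m crank '{"grip":[85,85,85,85,85,85,85,85],"dp":[[40,32,8],[40,32,8],[40,32,8],[40,32,8],[40,32,8],[40,32,8],[40,32,8],[40,32,0]],"rot":[[0,0,9],[0,0,9],[0,0,9],[0,0,9],[0,0,9],[0,0,9],[0,0,9],[0,0,9]]}'; python3 - <<'E'
from h import *
d=load('top0');s=load('scene0')
t=tri(d,[[235,235]],s,[[367,171.7]]);c=cr(t)[0];print(t,c,'theta',np.arctan2(c[2]-.12,-(c[0]-.085))-.155, 'r',np.hypot(c[2]-.12,c[0]-.085))
st=bot.read_state();p=st['tool_pos'];ty=R.from_quat(st['ee_rot']).as_matrix()[:,1];print(p,cr([p]),'tooly err deg',np.degrees(np.arctan2(ty@X,ty@Y)),'to go mm',(wd([[-.190,-.004,.055]])-p)*1e3)
E
```

```text
time_s: 1.1
tool_pos: [0.5152, -0.2843, 0.2542]
ee_rot: [0.695, 0.719, -0.0, 0.001]
ft_force: [0.1, 0.1, -0.1]
opening: 0.994
gripper_force: 0.0
[[0.55823442 0.05123705 0.28036774 0.00152861]] [ 0.07002247 -0.00141075  0.28036774] theta 1.3226715759583312 r 0.1610656306725081
[ 0.51517237 -0.28430698  0.25416032] [[-0.24678994  0.11722325  0.25416032]] tooly err deg -168.7823574369996 to go mm [[ 105.02933553   83.00007558 -199.16032067]]
```

```bash
python3 -m crank '{"grip":[85,85,85,85,85,85,85,85],"dp":[[35,28,0],[35,28,0],[35,27,0],[0,0,0],[0,0,-50],[0,0,-50],[0,0,-50],[0,0,-47]],"rot":[[0,0,6],[0,0,5],[0,0,0],[0,0,0],[0,0,0],[0,0,0],[0,0,0],[0,0,0]]}'; python3 - <<'E'
from h import *
st=bot.read_state();p=st['tool_pos'];ty=R.from_quat(st['ee_rot']).as_matrix()[:,1];print(p,cr([p]),'tooly err deg',np.degrees(np.arctan2(ty@X,ty@Y)),st['ft_force'])
d=shot('top','top1');bx,C=tank(d,(300,150,400,290),.077);print(C.mean(0),C.round(4)); print(X,'mm per 10:',X*10)
shot('scene','scene1')
E
```

```text
time_s: 2.1
tool_pos: [0.6173, -0.203, 0.0547]
ee_rot: [0.625, 0.781, -0.0, -0.001]
ft_force: [0.5, -0.2, -0.6]
opening: 0.994
gripper_force: 0.0
[ 0.61729547 -0.2030018   0.05468139] [[-0.19098558 -0.00078324  0.05468139]] tooly err deg -179.42931592056084 [ 0.4569372  -0.21903566 -0.58486706]
[-0.11622479 -0.01438122  0.077     ] [[-0.0692 -0.0971  0.077 ]
 [-0.1608 -0.0991  0.077 ]
 [-0.1629  0.0685  0.077 ]
 [-0.072   0.0702  0.077 ]]
[-0.22862106  0.97351549  0.        ] mm per 10: [-2.28621058  9.73515491  0.        ]
```

View pics/scene1.png

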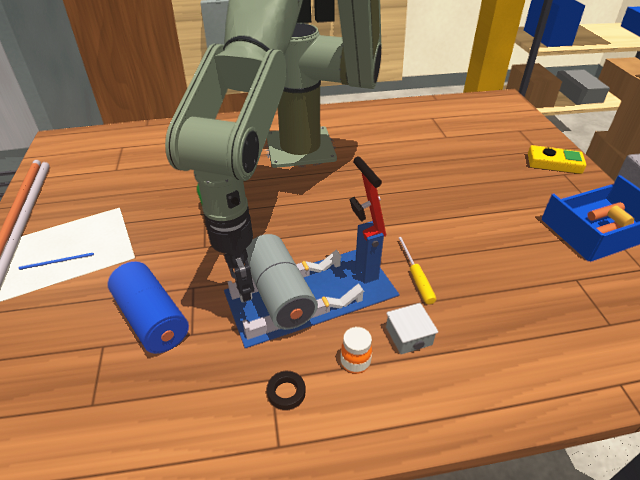

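The fingers stand behind the tank and touch nothing. Next is a gentle approach and push.

```bash
python3 -m crank '{"grip":[85,85,85,85,85,85,85,85],"dp":[[-1,4,0],[-1,4,0],[-1,4,0],[-0.7,3,0],[-0.7,3,0],[-0.7,3,0],[-0.7,3,0],[-0.7,3,0]],"rot":[[0,0,0],[0,0,0],[0,0,0],[0,0,0],[0,0,0],[0,0,0],[0,0,0],[0,0,0]]}'; python3 - <<'E'
from h import *
st=bot.read_state();p=st['tool_pos'];f=st['ft_force'];print(cr([p]),'F along X',f@X,f@Y,f[2],st['torque'])
d=shot('top','top2');bx,C=tank(d,(280,150,400,290),.077);print(C.mean(0),C.round(4))
E
```

```text
time_s: 3.2
tool_pos: [0.6122, -0.1751, 0.0565]
ee_rot: [0.625, 0.781, -0.0, -0.0]
ft_force: [0.3, -0.3, -0.3]
opening: 0.996
gripper_force: 0.0
[[-0.16267977 -0.00216268  0.05652261]] F along X -0.38735743786650584 -0.24834998388880028 -0.30214628865103205 [-0.03652536  0.02764729 -0.02818908]
[-0.09929844 -0.03490827  0.077     ] [[-0.0787 -0.1038  0.077 ]
 [-0.1483 -0.0879  0.077 ]
 [-0.1197  0.034   0.077 ]
 [-0.0505  0.0181  0.077 ]]
```

```bash
python3 -m crank '{"grip":[85,85,85,85,85,85,85,85],"dp":[[-0.9,4,0],[-0.9,4,0],[-0.9,4,0],[-0.9,4,0],[-0.9,4,0],[-0.9,4,0],[-0.9,4,0],[-0.9,4,0]],"rot":[[0,0,0],[0,0,0],[0,0,0],[0,0,0],[0,0,0],[0,0,0],[0,0,0],[0,0,0]]}'; python3 - <<'E'
from h import *
st=bot.read_state();p=st['tool_pos'];f=st['ft_force'];print(cr([p]),'F along X',f@X,f@Y,f[2],st['torque'])
d=shot('top','top3');cv2.imwrite('pics/c3.png',cv2.resize(cv2.cvtColor(d['image'],cv2.COLOR_RGB2BGR)[130:310,200:430],None,fx=3,fy=3,interpolation=2))
c=tankmask(d,(240,150,400,290)).reshape(-1,2);q=cr(onz(d,c,.077));
for y in(-.07,-.05,.05,.06):
    w=np.abs(q[:,1]-y)<.008; print(y,q[w,0].max() if w.any() else None)
E
```

```text
time_s: 4.25
tool_pos: [0.6078, -0.1475, 0.0617]
ee_rot: [0.624, 0.781, -0.001, 0.005]
ft_force: [-2.4, -7.9, 16.8]
opening: 0.999
gripper_force: 8.8
[[-0.13481748 -0.00417644  0.06171174]] F along X -7.141591425094673 4.157615643232089 16.822612740520956 [-1.30728942  1.16751148  0.30309286]
-0.07 None
-0.05 None
0.05 -0.06136021940722832
0.06 -0.05775395809982533
```

View pics/c3.png

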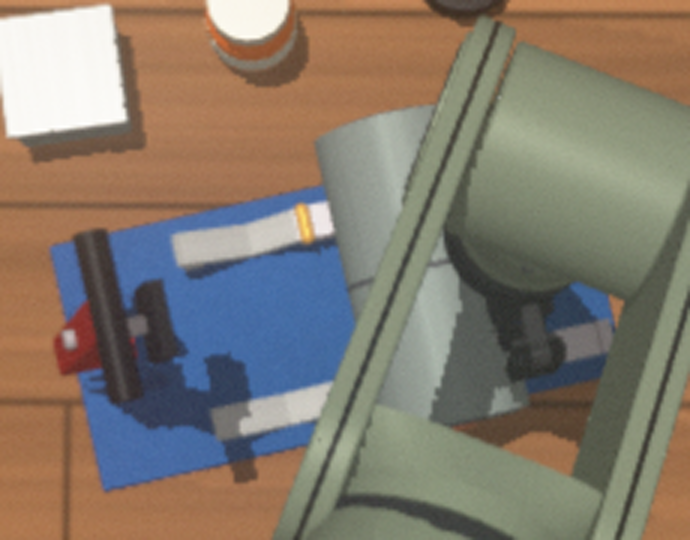

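The tool is meeting something with an upward force. The crop shows the tank still straight, with its front at about (330,200)–(375,400), and the hand partly above it. I'll look from the side.

```bash
python3 - <<'E'
from h import *
s=shot('scene','scene3');im=cv2.cvtColor(s['image'],cv2.COLOR_RGB2BGR)
a=cv2.resize(im[180:350,200:390],None,fx=3.4,fy=3.4,interpolation=2)
cv2.imwrite('pics/c4.png',a)
E
```

```text
(no output)
```

View pics/c4.png

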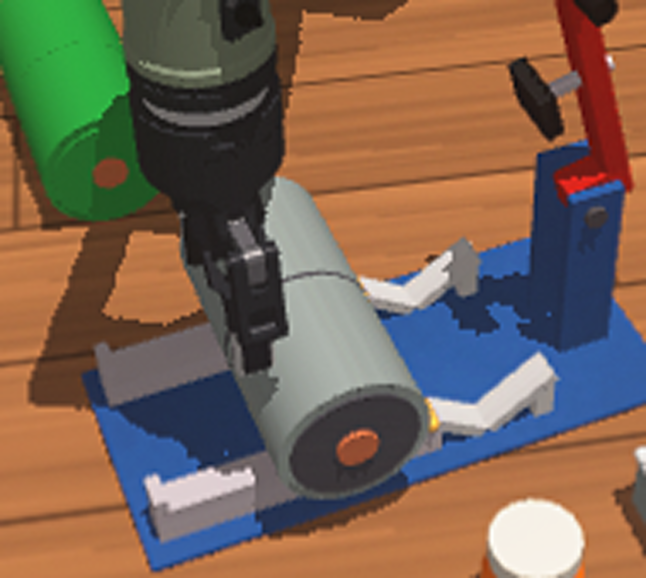

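```bash
python3 - <<'E'
from h import *
def cap(d,box):
    h=cv2.cvtColor(d['image'],cv2.COLOR_RGB2HSV);x0,y0,x1,y1=box;m=cv2.inRange(h[y0:y1,x0:x1],(2,120,100),(14,255,255))
    n,l,st,c=cv2.connectedComponentsWithStats(m);o=[(st[i,4],c[i]+[x0,y0]) for i in range(1,n) if 20<st[i,4]<400];return o
for f in('scene0','scene3'):
    d=load(f)
    for a,u in cap(d,(280,295,325,330)):
        o,v=ray(d,[u]);o=cr([o])[0];v=np.array([v[0]@X,v[0]@Y,v[0][2]])
        for z in(.077,):
            k=(z-o[2])/v[2];print(f,a,u,(o+k*v).round(4))
st=bot.read_state();print(cr([st['tool_pos']]),st['ft_force'],proj(load('scene3'),[st['tool_pos']]))
E
```

```text
scene0 101 [296.05940594 313.18811881] [-0.1102 -0.0964  0.077 ]
scene0 92 [317.75       326.43478261] [-0.0852 -0.1398  0.077 ]
scene3 99 [304.66666667 310.93939394] [-0.0937 -0.0977  0.077 ]
scene3 64 [319.671875 326.53125 ] [-0.0821 -0.1413  0.077 ]
[[-0.13443212 -0.00425243  0.06186284]] [-3.0011262  -7.0782741  16.17248275] [[268.28158738 287.94156402]]
```

The tank has rolled 17 mm, to x ≈ -0.094, and is straight. The hand body or knuckles are riding on the top of the tank because the TCP was too low. I'll back off, half-close the fingers, raise the tool and push again at axis height.

```bash
python3 -m crank '{"grip":[85,85,85,40,40,40,40,40],"dp":[[1.4,-6,2],[2.8,-12,2],[2.8,-12,4],[1,-4,6],[0,0,0],[0,0,0],[0,0,0],[0,0,0]],"rot":[[0,0,0],[0,0,0],[0,0,0],[0,0,0],[0,0,0],[0,0,0],[0,0,0],[0,0,0]]}' ; cat >> h.py <<'E'
def cap(d,box=(285,295,345,325),z=.077):
    h=cv2.cvtColor(d['image'],cv2.COLOR_RGB2HSV);x0,y0,x1,y1=box;m=cv2.inRange(h[y0:y1,x0:x1],(2,120,100),(14,255,255))
    n,l,st,c=cv2.connectedComponentsWithStats(m);r=[]
    for i in range(1,n):
        if 50<st[i,4]<150:
            p=cr(onz(d,[c[i]+[x0,y0]],z))[0]; r.append((st[i,4],p.round(4)))
    return r
def rep(fn=None):
    st=bot.read_state();p=st['tool_pos'];f=st['ft_force'];print('tcp',cr([p])[0].round(4),'F',np.round([f@X,f@Y,f[2]],1),'open',st['opening'],'t',st['time_s'])
    if fn: print(cap(shot('scene',fn)))
E
python3 -c "from h import *;rep('s5')"
```

```text
time_s: 5.35
tool_pos: [0.6129, -0.177, 0.0705]
ee_rot: [0.624, 0.781, -0.0, -0.0]
ft_force: [-0.1, -0.6, 0.1]
opening: 0.471
gripper_force: 0.0
tcp [-0.1647 -0.0025  0.0705] F [-0.5  0.2  0.1] open 0.47116124801718656 t 5.35
[(np.int32(101), array([-0.0943, -0.0978,  0.077 ]))]
```

```bash
python3 -m crank '{"grip":[40,40,40,40,40,40,40,40],"dp":[[-0.9,4,0],[-0.9,4,0],[-0.9,4,0],[-0.9,4,0],[-0.7,3,0],[-0.7,3,0],[-0.7,3,0],[-0.7,3,0]],"rot":[[0,0,0],[0,0,0],[0,0,0],[0,0,0],[0,0,0],[0,0,0],[0,0,0],[0,0,0]]}' ; python3 -c "from h import *;rep('s6')"
```

```text
time_s: 6.4
tool_pos: [0.6069, -0.1497, 0.0711]
ee_rot: [0.625, 0.781, -0.0, 0.0]
ft_force: [-0.3, -1.6, 3.2]
opening: 0.468
gripper_force: 1.6
tcp [-0.1367 -0.0028  0.0711] F [-1.5  0.6  3.2] open 0.4677489589755935 t 6.4
[(np.int32(98), array([-0.0937, -0.0978,  0.077 ]))]
```

```bash
python3 - <<'E'
from h import *
w=shot('wrist','w6');s=load('s6')
a=cv2.cvtColor(s['image'],cv2.COLOR_RGB2BGR);b=cv2.cvtColor(w['image'],cv2.COLOR_RGB2BGR)
st=bot.read_state();t=cr([st['tool_pos']])[0]
for dx,dy,dz in[(0,0,0),(.011,-.035,0.003),(-.011,-.035,.003),(.011,-.035,.05),(-.011,-.035,.05)]:
    u=proj(s,wd([t+[dx,dy,dz]]))[0]; a[int(u[1]+.5),int(u[0]+.5)]=(0,255,255)
for y in(-.096,.084):
  for th in np.linspace(0,2*np.pi,24,endpoint=False):
    u=proj(s,wd([[-.0937+.045*np.cos(th),y,.077+.045*np.sin(th)]]))[0]; a[int(u[1]+.5),int(u[0]+.5)]=(255,0,255)
a=cv2.resize(a[200:340,220:353],(400,420),interpolation=0);b=cv2.resize(b,(400,300))
o=np.zeros((420,800,3),np.uint8);o[:,:400]=a;o[:300,400:]=b;cv2.imwrite('pics/c7.png',o)
print(cr([w['position']]))
E
```

```text
[[-0.06583143 -0.00351762  0.24844139]]
```

View pics/c7.png

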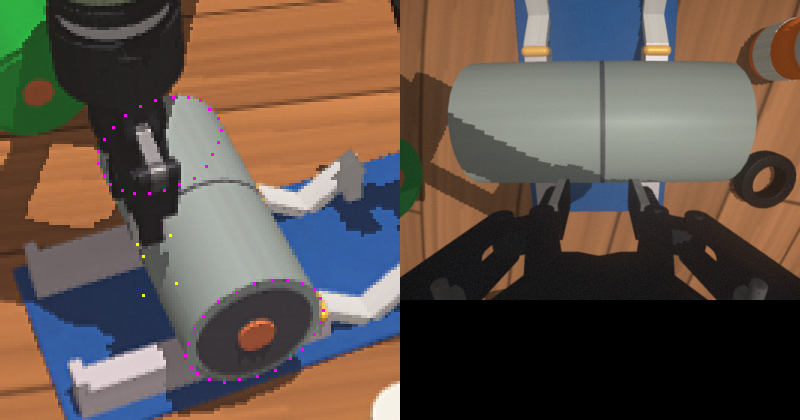

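```bash
python3 - <<'E'
from h import *
s=load('s6');w=load('w6');st=bot.read_state();t=cr([st['tool_pos']])[0]
def inter(d,u,ax,val):
    o,v=ray(d,[u]);o=cr([o])[0];v=np.array([v[0]@X,v[0]@Y,v[0][2]]);return (o+v*(val-o[ax])/v[ax]).round(4)
for u in[(269.9,281),(265,281),(275,281)]:
    for y in(-.02,-.027,-.035):print(u,y,inter(s,u,1,y))
# fingertip tops in wrist image
for u in[((565-400)*1.6,180*1.6),((635-400)*1.6,180*1.6)]: print('wrist',[inter(w,u,2,z) for z in(.07,.08,.1,.115,.12)])
m=(cv2.cvtColor(s['image'],cv2.COLOR_RGB2GRAY)<45)
print([ (r,np.flatnonzero(m[r,255:290])+255) for r in range(270,296,3)])
print(t, st['ee_rot'])
E
```

```text
(269.9, 281) -0.02 [-0.1334 -0.02    0.0978]
(269.9, 281) -0.027 [-0.1352 -0.027   0.1057]
(269.9, 281) -0.035 [-0.1372 -0.035   0.1146]
(265, 281) -0.02 [-0.1429 -0.02    0.1019]
(265, 281) -0.027 [-0.1445 -0.027   0.1097]
(265, 281) -0.035 [-0.1464 -0.035   0.1187]
(275, 281) -0.02 [-0.1235 -0.02    0.0935]
(275, 281) -0.027 [-0.1253 -0.027   0.1014]
(275, 281) -0.035 [-0.1274 -0.035   0.1104]
wrist [array([-0.1433,  0.0262,  0.07  ]), array([-0.139 ,  0.0245,  0.08  ]), array([-0.1303,  0.0212,  0.1   ]), array([-0.1238,  0.0187,  0.115 ]), array([-0.1216,  0.0178,  0.12  ])]
wrist [array([-0.1439, -0.0342,  0.07  ]), array([-0.1395, -0.0325,  0.08  ]), array([-0.1308, -0.029 ,  0.1   ]), array([-0.1242, -0.0265,  0.115 ]), array([-0.122 , -0.0256,  0.12  ])]
[(270, array([263, 264, 265, 266, 267, 268, 269, 270, 271, 272, 273, 274, 275,
       276, 277])), (273, array([265, 266, 267, 268, 269, 270, 271, 272])), (276, array([266, 267, 268, 269, 270, 271, 272, 273])), (279, array([266, 267, 268, 269, 270, 271, 272, 273])), (282, array([], dtype=int64)), (285, array([], dtype=int64)), (288, array([], dtype=int64)), (291, array([260])), (294, array([], dtype=int64))]
[-0.136247   -0.00296488  0.07100472] [6.24516024e-01 7.81011941e-01 1.25984236e-04 2.58783517e-04]
```

The overlay shows the tank modelled well. The fingertips at 40 mm opening sit near z ≈ 0.10, higher than expected, so they press on the upper back of the tank. I'll back off, shut the fingers so the tips come forward, and measure the tip again.

```bash
python3 -m crank '{"grip":[40,0,0,0,0,0,0],"dp":[[1.4,-6,1],[3.2,-13.5,-1],[0,0,0],[0,0,0],[0,0,0],[0,0,0],[0,0,0]],"rot":[[0,0,0],[0,0,0],[0,0,0],[0,0,0],[0,0,0],[0,0,0],[0,0,0]]}' ; python3 - <<'E'
from h import *
rep('s8');s=load('s8');w=shot('wrist','w8')
st=bot.read_state();t=cr([st['tool_pos']])[0]
a=cv2.cvtColor(s['image'],cv2.COLOR_RGB2BGR);b=cv2.cvtColor(w['image'],cv2.COLOR_RGB2BGR)
for dz in(0,.01,.02,.03,.04):
  for dx in(-.011,.011):
    u=proj(s,wd([t+[dx,0,dz]]))[0]; a[int(u[1]+.5),int(u[0]+.5)]=(0,255,255)
a=cv2.resize(a[240:320,220:300],(480,480),interpolation=0);b=cv2.resize(b,(320,240))
o=np.zeros((480,800,3),np.uint8);o[:,:480]=a;o[:240,480:]=b;cv2.imwrite('pics/c8.png',o)
E
```

```text
time_s: 7.38
tool_pos: [0.6113, -0.1686, 0.0707]
ee_rot: [0.624, 0.781, -0.0, -0.0]
ft_force: [-0.3, 0.1, -0.0]
opening: -0.005
gripper_force: 0.0
tcp [-0.1561 -0.0028  0.0707] F [ 0.2  0.3 -0. ] open -0.004980339349538369 t 7.375
[(np.int32(97), array([-0.0924, -0.0978,  0.077 ])), (np.int32(149), array([-0.0518, -0.141 ,  0.077 ]))]
```

View pics/c8.png

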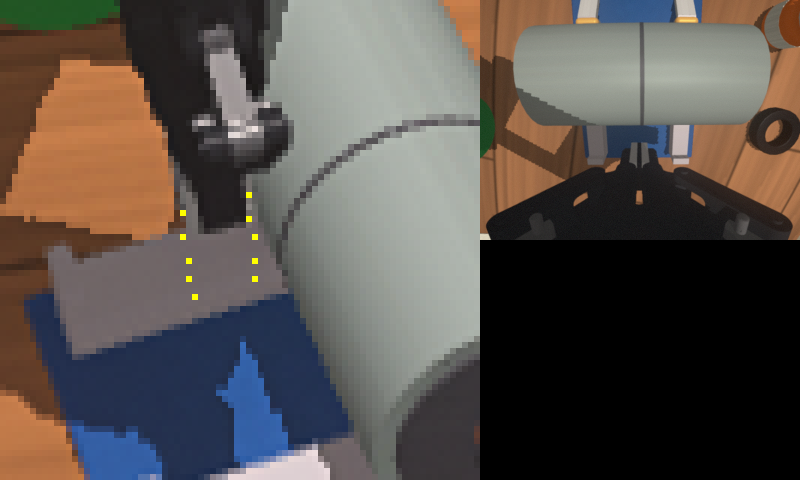

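The shut fingertips end at about (225,232) in the crop, roughly 33 mm above the stated TCP. The earlier contacts fit this too. I'll lower the tool by 35 mm so that the tips meet the tank at axis height.

```bash
python3 -m crank '{"grip":[0,0,0,0,0,0,0,0],"dp":[[0,0,-12],[0,0,-12],[0,0,-12],[0,0,0],[-0.9,4,0],[-0.9,4,0],[-0.9,4,0],[-0.9,4,0]],"rot":[[0,0,0],[0,0,0],[0,0,0],[0,0,0],[0,0,0],[0,0,0],[0,0,0],[0,0,0]]}' ; python3 -c "from h import *;rep('s9')"
```

```text
time_s: 8.48
tool_pos: [0.6078, -0.1525, 0.0351]
ee_rot: [0.624, 0.781, 0.0, 0.0]
ft_force: [-0.1, -0.1, 0.6]
opening: -0.005
gripper_force: 0.1
tcp [-0.1396 -0.0031  0.0351] F [-0.   0.1  0.6] open -0.005426494938061449 t 8.475
[(np.int32(99), array([-0.0831, -0.0977,  0.077 ])), (np.int32(143), array([-0.0507, -0.1412,  0.077 ]))]
```

```bash
python3 -m crank '{"grip":[0,0,0,0,0,0,0,0],"dp":[[-0.9,4,0],[-0.9,4,0],[-0.9,4,0],[-0.9,4,0],[-0.9,4,0],[-0.7,3,0],[-0.7,3,0],[-0.5,2,0]],"rot":[[0,0,0],[0,0,0],[0,0,0],[0,0,0],[0,0,0],[0,0,0],[0,0,0],[0,0,0]]}' ; python3 -c "from h import *;rep('s10')"
```

```text
time_s: 9.52
tool_pos: [0.6013, -0.1247, 0.0347]
ee_rot: [0.625, 0.781, -0.0, 0.0]
ft_force: [0.2, -0.3, -0.1]
opening: 0.002
gripper_force: 0.0
tcp [-0.1111 -0.0031  0.0347] F [-0.4 -0.1 -0.1] open 0.0019543988590847283 t 9.525
[(np.int32(93), array([-0.0544, -0.098 ,  0.077 ])), (np.int32(100), array([-0.0459, -0.1431,  0.077 ]))]
```

```bash
python3 -m crank '{"grip":[0,0,0,0,0,0],"dp":[[-0.6,2.5,0],[-0.6,2.5,0],[-0.6,2.5,0],[-0.6,2.5,0],[-0.6,2.5,0],[-0.5,2,0]],"rot":[[0,0,0],[0,0,0],[0,0,0],[0,0,0],[0,0,0],[0,0,0]]}' ; python3 -c "from h import *;rep('s11')"
```

```text
time_s: 10.32
tool_pos: [0.5972, -0.1096, 0.0343]
ee_rot: [0.625, 0.781, 0.0, -0.001]
ft_force: [0.0, -1.1, 1.2]
opening: 0.001
gripper_force: 0.5
tcp [-0.0954 -0.0026  0.0343] F [-1.   0.2  1.2] open 0.0008129395689799327 t 10.325
[(np.int32(95), array([-0.038 , -0.0959,  0.077 ])), (np.int32(88), array([-0.0466, -0.144 ,  0.077 ]))]
```

```bash
python3 -m crank '{"grip":[0,0,0],"dp":[[-0.5,2,0],[-0.5,2,0],[-0.4,1.5,0]],"rot":[[0,0,0],[0,0,0],[0,0,0]]}' ; python3 -c "from h import *;rep('s12')"
```

```text
time_s: 10.75
tool_pos: [0.596, -0.1042, 0.0344]
ee_rot: [0.625, 0.781, 0.0, -0.001]
ft_force: [-0.1, -0.3, -0.9]
opening: 0.003
gripper_force: 0.0
tcp [-0.09   -0.0026  0.0344] F [-0.3  0.1 -0.9] open 0.0028375647535147114 t 10.75
[(np.int32(96), array([-0.0319, -0.0959,  0.077 ])), (np.int32(82), array([-0.0471, -0.1445,  0.077 ]))]
```

The tank is past the crest, so I'll back away and let it settle.

```bash
python3 -m crank '{"grip":[0,0,0,0,0,0,0,0],"dp":[[2,-8,0],[6,-24,0],[9,-38,0],[0,0,45],[0,0,60],[0,0,60],[0,0,60],[0,0,50]],"rot":[[0,0,0],[0,0,0],[0,0,0],[0,0,0],[0,0,0],[0,0,0],[0,0,0],[0,0,0]]}' ; python3 - <<'E'
from h import *
rep(); s=shot('scene','s13'); print(cap(s,(290,295,360,335),z=.066))
E
```

```text
time_s: 11.8
tool_pos: [0.6139, -0.1772, 0.3132]
ee_rot: [0.625, 0.78, 0.0, 0.002]
ft_force: [-0.2, -0.1, 1.3]
opening: 0.002
gripper_force: 0.0
tcp [-0.1651 -0.0034  0.3132] F [-0.1  0.2  1.3] open 0.001882937554154401 t 11.8
[(np.int32(88), array([ 0.0018, -0.0987,  0.066 ]))]
```

The tank has seated at x ≈ 0.002. Next I'll go over the handle to its far side.

```bash
python3 -m crank '{"grip":[0,0,0,0,0,0,0,0],"dp":[[-4.6,20,17],[-10.3,43.8,0],[-10.3,43.8,0],[-10.3,43.8,0],[-10.3,43.8,0],[-10.3,43.8,0],[-7,28,0],[0,0,0]],"rot":[[0,0,0],[0,0,0],[0,0,0],[0,0,0],[0,0,0],[0,0,0],[0,0,0],[0,0,0]]}' ; python3 - <<'E'
from h import *
rep(); s=shot('scene','s14'); print(cap(s,(290,295,360,335),z=.066)); shot('top','t14')
E
```

```text
time_s: 12.85
tool_pos: [0.5488, 0.0942, 0.3254]
ee_rot: [0.623, 0.782, -0.001, -0.001]
ft_force: [0.6, -0.0, 0.7]
opening: -0.0
gripper_force: 0.0
tcp [ 0.1139 -0.0021  0.3254] F [-0.2 -0.6  0.7] open -0.00025537025040139573 t 12.85
[(np.int32(88), array([ 0.0018, -0.0987,  0.066 ]))]
```

```bash
python3 -m crank '{"grip":[0,0,0],"dp":[[0,0,-40],[0,0,-46],[0,0,0]],"rot":[[0,0,0],[0,0,0],[0,0,0]]}' ; python3 - <<'E'
from h import *
rep(); s=shot('scene','s15');a=cv2.cvtColor(s['image'],cv2.COLOR_RGB2BGR)
st=bot.read_state();t=cr([st['tool_pos']])[0]
for dx in(-.011,.011):
    u=proj(s,wd([t+[dx,-.014,.034]]))[0]; a[int(u[1]+.5),int(u[0]+.5)]=(0,255,255)
cv2.imwrite('pics/c15.png',cv2.resize(a[120:300,300:450],None,fx=3.3,fy=3.3,interpolation=0))
E
```

```text
time_s: 13.32
tool_pos: [0.5468, 0.0908, 0.2356]
ee_rot: [0.625, 0.78, -0.004, -0.004]
ft_force: [0.3, -0.3, 0.2]
opening: -0.0
gripper_force: 0.0
tcp [0.1111 0.0006 0.2356] F [-0.4 -0.2  0.2] open -0.00045519192397954004 t 13.325
```

View pics/c15.png

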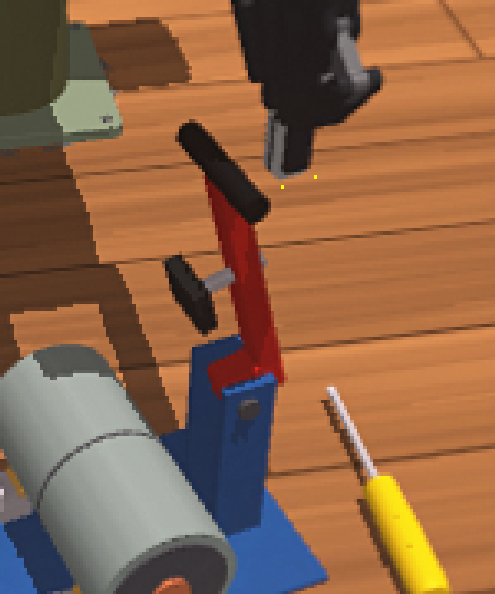

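The tip matches the corrected offset, with the yellow dots at the fingertips (about (300,178)), and stands behind the handle at its height. I'll push the handle towards the tank now.

```bash
python3 -m crank '{"grip":[0,0,0,0,0,0,0,0],"dp":[[2,-8.8,0],[2,-8.8,0],[2,-8.8,-0.5],[2,-8.8,-1],[2,-8.8,-2],[2,-8.8,-2],[2,-8.8,-2.5],[2,-8.8,-2.5]],"rot":[[0,0,0],[0,0,0],[0,0,0],[0,0,0],[0,0,0],[0,0,0],[0,0,0],[0,0,0]]}' ; python3 - <<'E'
from h import *
rep()
E
```

```text
time_s: 14.38
tool_pos: [0.5676, 0.0232, 0.2329]
ee_rot: [0.624, 0.781, 0.003, 0.001]
ft_force: [-0.4, 5.8, 4.2]
opening: -0.001
gripper_force: 3.6
tcp [ 0.0406 -0.0042  0.2329] F [ 5.7 -0.9  4.2] open -0.0013488287493194364 t 14.375
```

```bash
python3 -m crank '{"grip":[0,0,0,0,0,0,0,0],"dp":[[1.2,-5.3,-2.5],[1.2,-5.3,-2.5],[1.2,-5.3,-3],[1.2,-5.3,-3],[1.2,-5.3,-3.5],[1.1,-4.9,-4],[1.1,-4.9,-4],[1.1,-4.9,-4]],"rot":[[0,0,0],[0,0,0],[0,0,0],[0,0,0],[0,0,0],[0,0,0],[0,0,0],[0,0,0]]}' ; python3 - <<'E'
from h import *
rep(); s=shot('scene','s17')
E
```

```text
time_s: 15.38
tool_pos: [0.5778, -0.02, 0.2075]
ee_rot: [0.625, 0.781, 0.002, 0.003]
ft_force: [-1.1, 2.2, 9.4]
opening: 0.005
gripper_force: 3.9
tcp [-0.0039 -0.0042  0.2075] F [2.4 0.6 9.4] open 0.004656400802454859 t 15.375
```

```bash
python3 -m crank '{"grip":[0,0,0,0,0,0,0,0],"dp":[[1.8,-7.8,-4],[1.8,-7.8,-5],[1.8,-7.8,-5],[1.6,-6.8,-6],[1.6,-6.8,-6],[1.4,-5.8,-6],[1.2,-4.9,-6],[1.2,-4.9,-6]],"rot":[[0,0,0],[0,0,0],[0,0,0],[0,0,0],[0,0,0],[0,0,0],[0,0,0],[0,0,0]]}' ; python3 - <<'E'
from h import *
rep(); s=shot('scene','s18');a=cv2.cvtColor(s['image'],cv2.COLOR_RGB2BGR)
cv2.imwrite('pics/c18.png',cv2.resize(a[150:340,270:420],None,fx=3,fy=3,interpolation=0))
E
```

```text
time_s: 16.42
tool_pos: [0.5891, -0.0723, 0.1611]
ee_rot: [0.625, 0.781, 0.001, 0.001]
ft_force: [0.0, 3.4, 5.5]
opening: 0.001
gripper_force: 2.5
tcp [-0.0573 -0.0032  0.1611] F [ 3.3 -0.8  5.5] open 0.0012121533414603451 t 16.425
```

View pics/c18.png

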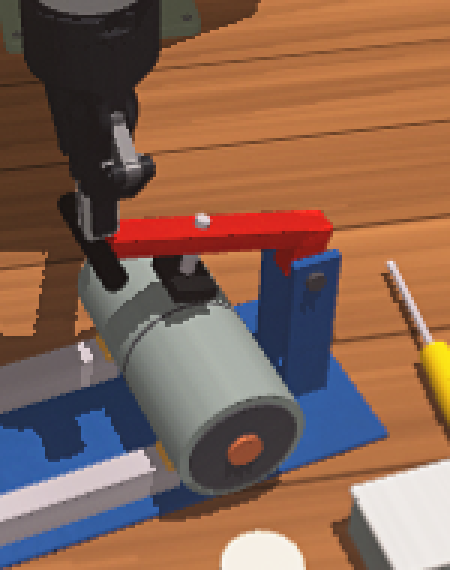

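The arm is nearly level. The fingers are on the handle's rear shoulder at about (105,235), and the pad is just above the tank. I'll lift, centre the tip over the handle, then press in small steps.

```bash
python3 -m crank '{"grip":[0,0,0,0,0,0],"dp":[[0,0,10],[2.7,-11.7,0],[0,0,-7],[0,0,-3],[0,0,-3],[0,0,0]],"rot":[[0,0,0],[0,0,0],[0,0,0],[0,0,0],[0,0,0],[0,0,0]]}' ; python3 - <<'E'
from h import *
rep()
E
```

```text
time_s: 17.23
tool_pos: [0.5908, -0.0856, 0.1577]
ee_rot: [0.625, 0.781, -0.001, 0.001]
ft_force: [-1.4, -4.1, 5.5]
opening: 0.003
gripper_force: 2.7
tcp [-0.0706 -0.0018  0.1577] F [-3.7  2.3  5.5] open 0.0030301793208460217 t 17.225
```

```bash
python3 -m crank '{"grip":[0,0,0,0,0,0,0],"dp":[[0,0,6],[-1,4.5,0],[0,0,-6],[0.2,-1,-3],[0.2,-1,-3],[0.2,-1,-3],[0,0,0]],"rot":[[0,0,0],[0,0,0],[0,0,0],[0,0,0],[0,0,0],[0,0,0],[0,0,0]]}' ; python3 - <<'E'
from h import *
rep()
E
```

```text
time_s: 18.1
tool_pos: [0.5909, -0.0825, 0.1483]
ee_rot: [0.625, 0.781, 0.0, 0.001]
ft_force: [0.1, -0.9, 4.7]
opening: 0.002
gripper_force: 2.3
tcp [-0.0677 -0.0026  0.1483] F [-0.9  0.1  4.7] open 0.002377053958015887 t 18.1
```

```bash
python3 -m crank '{"grip":[0,0,0,0,0,0,0],"dp":[[0.3,-1.2,-3],[0.2,-1,-3],[0.2,-1,-3],[0.2,-1,-3],[0.2,-0.5,-2],[0,0,-2],[0,0,0]],"rot":[[0,0,0],[0,0,0],[0,0,0],[0,0,0],[0,0,0],[0,0,0],[0,0,0]]}' ; python3 - <<'E'
from h import *
rep()
E
```

```text
time_s: 18.98
tool_pos: [0.5922, -0.0879, 0.1325]
ee_rot: [0.625, 0.781, -0.0, 0.001]
ft_force: [0.3, -1.6, 5.5]
opening: 0.001
gripper_force: 2.6
tcp [-0.0732 -0.0026  0.1325] F [-1.7  0.1  5.5] open 0.0011673412651730108 t 18.975
```

```bash
python3 -m crank '{"grip":[0,0,0,0,0],"dp":[[-0.1,0.5,-2],[0,0,-2],[0,0,-1],[0,0,0],[0,0,0]],"rot":[[0,0,0],[0,0,0],[0,0,0],[0,0,0],[0,0,0]]}' ; python3 - <<'E'
from h import *
rep()
E
python3 -m crank '{"grip":[0,0,0,0,0],"dp":[[0,0,-2],[0,0,-2],[0,0,-1],[0,0,0],[0,0,0]],"rot":[[0,0,0],[0,0,0],[0,0,0],[0,0,0],[0,0,0]]}' ; python3 - <<'E'
from h import *
rep()
E
```

```text
time_s: 19.6
tool_pos: [0.5925, -0.0889, 0.1287]
ee_rot: [0.625, 0.781, -0.001, 0.003]
ft_force: [-1.7, -5.2, 9.0]
opening: -0.0
gripper_force: 4.3
tcp [-0.0743 -0.0027  0.1287] F [-4.6  2.8  9. ] open -0.0003237603971835138 t 19.6
time_s: 20.23
tool_pos: [0.5928, -0.0898, 0.1251]
ee_rot: [0.625, 0.781, -0.001, 0.003]
ft_force: [-3.6, -6.5, 13.3]
opening: -0.002
gripper_force: 6.8
tcp [-0.0752 -0.0028  0.1251] F [-5.5  5.  13.3] open -0.0018889659945938405 t 20.225
```

The force now rises at the pad-spring rate: 13 N at the handle, about 20 N on the tank. I'll let go by lifting straight up and then away.

```bash
python3 -m crank '{"grip":[0,0,0,0,0,0,0,0],"dp":[[0,0,2],[0,0,3],[0,0,5],[0,0,10],[0,0,30],[0,0,50],[0,0,50],[0,0,0]],"rot":[[0,0,0],[0,0,0],[0,0,0],[0,0,0],[0,0,0],[0,0,0],[0,0,0],[0,0,0]]}' ; python3 - <<'E'
from h import *
rep(); s=shot('scene','s20'); d=shot('top','t20'); print(cap(s,(290,295,360,335),z=.066))
a=cv2.cvtColor(s['image'],cv2.COLOR_RGB2BGR)
cv2.imwrite('pics/c20.png',cv2.resize(a[190:420,260:460],None,fx=2.6,fy=2.6,interpolation=0))
E
```

```text
time_s: 21.22
tool_pos: [0.5946, -0.0871, 0.2785]
ee_rot: [0.624, 0.781, 0.002, 0.006]
ft_force: [0.4, 0.7, -0.9]
opening: 0.0
gripper_force: 0.0
tcp [-0.0729 -0.0052  0.2785] F [ 0.6 -0.6 -0.9] open 5.492402386150092e-05 t 21.225
[(np.int32(88), array([ 0.0018, -0.0987,  0.066 ]))]
```

View pics/c20.png

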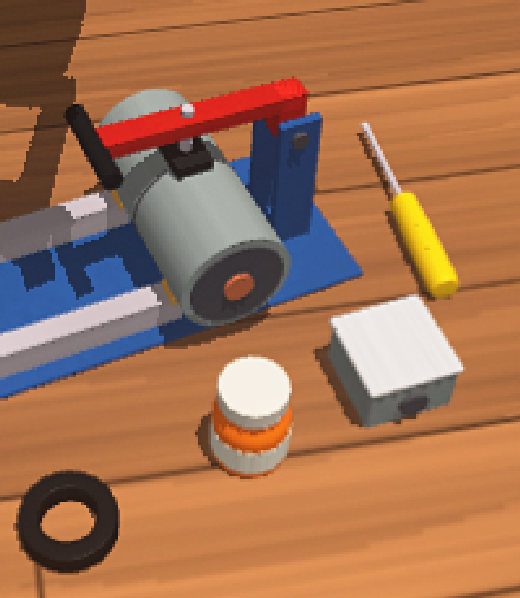

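The clamp stays down with the pad on the tank at about (188,155). The tank is still centred, the bystanders look in place, and the robot is clear.

```bash
python3 -c "
from station import bot
print(bot.sign_off())"
```

```text
the job is handed in; nothing more can be done
None
```

The job is handed in: the tank rolled over the ridges and settled about 2 mm from the vee centre with the clamp still up, then the clamp was pressed to about 13 N at the handle (roughly 20 N on the tank by your figures, above the 15 N asked but below 35 N) and stays down by itself; on the first approach the hand pressed on the back of the tank with about 19 N, before I found the fingertips sit some 35 mm above the stated TCP.

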